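# Clamp a brass bar in the bench fixture with its thumbscrew

### The job

Push the brass bar along its channel until its end sits against the fixture's end stop, then turn the knurled thumbscrew clockwise until its foot seats on the bar and holds it snugly: stop as soon as you clearly feel the resistance rise, because overtightening marks the soft brass. Leave the bar home and clamped, let go, and leave the other tools lying where they are.

Things in the scene. Friction and masses are not known exactly. Their poses are not given: they have to be found in the camera images.
- fixture: Grey and aluminium clamping fixture fixed to the bench. Origin: centre of its underside, on the bench; x runs along the channel to its closed end, z up. Base plate 170 x 72 x 12 mm high, x = -90 to +80 mm. Channel 27 mm wide between two guide rails (x = -15 to +55 mm, tops 26 mm high). From x = -90 to -15 mm the bar lies open on a dark packing strip 22 mm wide.
- stop (a point): Middle of the inner face of the dark steel end stop that closes the channel, at x = +55 mm of the fixture, 26 mm above the bench (the stop's top is at 32 mm).
- bridge (a point): Middle of the top of the aluminium bridge over the channel, at x = +15 mm of the fixture, 50 mm above the bench; the bridge measures 34 mm along x, 51 mm along y. The thumbscrew goes upright through this point.
- bar: Brass bar 110 mm long (x), 24 wide, 16 high, about 0.35 kg, three dark punch marks near its open end. Origin: centre of its underside. It lies loose in the channel along the fixture's x, underside 17 to 19 mm above the bench (packing differs from job to job), 12 to 32 mm short of the stop. Home, its origin is at x = 0 of the fixture, its open end at x = -55 mm.
- screw: Knurled brass thumbscrew, white dot on top. Knob 26 mm across, 22 high; origin: on its axis, knob's underside, 58 mm above the bench at the start. Clockwise from above (yaw falling) lowers it 10 mm a turn, drag under 0.05 N m; the length of its hidden foot varies, so it meets the bar after 1 to 4.5 rad; torque climbs 0.2 N m per rad. Snug is 0.1 N m above the drag, 0.2 too much; it stays put.
- pliers: Bystander: locking pliers with green grips, 220 x 70 mm, 16 mm high, lying flat on the bench beside the fixture; origin near the middle of the underside, x along them.
- driver: Bystander: yellow-handled screwdriver lying flat on the bench on the other side of the fixture; x along it, tip at +x.
Things that resemble listed ones, but are neither listed nor needed, are in the scene too. Of the things that look like the fixture, take the one that is nearest to the robot's base at the start.

How it is judged:
By the outcome, as a careful person would: the job done as asked, in the order asked, and still so for the second after the job is handed in, with the robot touching nothing.
It also fails if it takes over 67 s, if anything falls off the work surface, if the arm or the gripper's body presses on something with over 40 N, if the wrist force passes 120 N, or if a joint passes its speed limit or range.

### The arm

A 7-joint arm with a two-finger parallel gripper is mounted at the origin on the work surface. World frame = base frame: x ahead of the robot, y to its left, z up, the work surface at z = 0. Lengths are in m, angles in rad, forces in N, time in s.
With the tool pointing down it reaches from about 0.4 to 0.875 m from the base axis. Payload 4.4 kg.
Tool frame: the origin (TCP) lies between the finger pads; the fingertips stand ahead of it and the grasp point (between the pads) lies 5 mm behind it (ctrl.finger_overhang is the z of the fingertips in the tool frame, in m); z points along the fingers, x is the direction in which the jaws open and shut, and the axes are right-handed (so a half turn about z gives the same grasp; the last joint's range is limited). The gripper opens to 85 mm and grips with 20 to 120 N. Pads are 22 mm wide; open, the fingers measure 114 mm over their backs; the gripper's body (76 mm by 85 mm) begins 54 mm behind the grasp point. The pads swing forward as they close: fully open they stand 13 mm farther back than shut.
Start: joints at [1.144, 0.628, 0.038, 1.517, -0.027, 0.996, -0.02], TCP at [0.229, -0.608, 0.245] pointing down, gripper open.
Joint ranges: [-3.06, 3.06], [-0.37, 2.12], [-1.25, 1.32], [0.18, 2.47], [-1.1, 4.24], [0.23, 1.98], [-2.94, 2.94]. Speed limits (rad/s): [2.57, 2.57, 3.14, 3.14, 3.14, 3.14, 3.14].

### API

Orientations are given as [roll, pitch, yaw] about the fixed x, y, z axes, in that order (R = Rz(yaw) Ry(pitch) Rx(roll)).
In Python, from bench import ctrl gives the robot as it stands.
- The arm moves only by the tool send_rows, never from a script. Its argument "targets" is a list of rows, each a list of 7 numbers: the opening in per cent of the stroke, from 0 (shut) to 100 (fully open), then the shift along the tool's x, y, z in mm, then the turn, a rotation vector about the tool's x, y, z in rad. A call has 1 to 10 rows; each row shifts and turns the pose as measured when the row begins, along the tool's axes as they then stand; what a row does not reach is not made up. A row lasts 1/12 s, in which the tool goes at most 41.7 mm and 7.16 degrees, less where a joint would pass 70% of its speed; a pose out of reach is approached as far as the arm can. A call is refused whole if a number of a shift passes 41.7 or a number of a turn 0.125, either way. A call with a gripper value outside its range is refused whole. The fingers move at their own pace and stop on an object; "newtons" is the grip in N (left out, the last holds). Time passes only in rows, so rows that do not move let the fingers close. It gives the time, the measured TCP pose, the force and the opening at its end, in the units of the state.
- ctrl.get_obs(): the state, without advancing time (a new reading comes with each control period).
- ctrl.camera(name): name is "scene" or "side" or "wrist"; returns a dict with "img" (400x640x3 uint8, red, green, blue), "depth" (400x640 float32, m along the optical axis (not along the pixel's ray), 0 where there is no reading), "intrinsics" (3x3 intrinsics, pixels), "R" (3x3) and "t" (3): a world point X has camera coordinates R X + t; the wrist camera has in their place "T_tool_cam" (4x4, takes a point from camera to tool coordinates, whose origin is the TCP and whose axes are the tool frame's). Camera axes: x right, y down, z forward; pixel columns grow to the right and rows downward; lengths in m; the calibration is good to about 2 mm. A picture is of the moment at which its call begins: read the wrist's pose just before it.
- ctrl.job_done(): hands the job in, once; it reports no verdict.
The state is a dict: "time": time; "joint_positions": joint angles; "joint_vel": joint speeds; "effort": joint torques, N m; "tool_pos": TCP position; "tool_rot": TCP orientation; "contact_force": force on the tool from outside, world axes, zero at the start; "ft_torque": the same for the moment, N m; "opening": opening from 0.0 (shut) to 1.0 (fully open).
Only numpy, scipy, OpenCV 4.12 (cv2) and the standard library are available. Lean on these libraries where they do the work, as an engineer would, in place of code of your own. Each camera call takes 0.05 s, during which the arm holds its last target. There are 200 camera calls.

## Working session

There is one attempt and no reset: what is moved stays moved. The work goes in short steps, Python scripts to look and compute and a tool call to move; the robot and the scene stay as the last step left them, time stands still between calls to the robot, and variables do not carry over. Pictures are saved under pics/ and viewed, about 8 in all and at most 12, crops included, and the job is handed in when it is done.

Besides the shell and the picture viewer there is one more tool, called after "Request:" as name(argument=value, ...), one argument or row to a line, values as JSON. send_rows: Moves the arm, as the interface text tells. Its arguments: {"type":"object","properties":{"targets":{"type":"array"},"newtons":{"type":"number"}},"required":["targets"]}

```bash
mkdir -p pics; ls; cat > h.py <<'E'
import numpy as np,cv2
from bench import ctrl
from scipy.spatial.transform import Rotation as Ro
def pose(o=None):
    o=o or ctrl.get_obs(); T=np.eye(4); T[:3,3]=o["tool_pos"]; r=np.array(o["tool_rot"])
    T[:3,:3]=Ro.from_euler('xyz',r).as_matrix() if r.size==3 else r; return T
def cam(n):
    T=pose(); c=ctrl.camera(n)
    if n=="wrist": c["W"]=T@c["T_tool_cam"]
    else:
        M=np.eye(4);M[:3,:3]=c["R"];M[:3,3]=c["t"];c["W"]=np.linalg.inv(M)
    return c
def plane(c,uv,z):
    uv=np.atleast_2d(uv).astype(float); d=np.c_[uv,np.ones(len(uv))]@np.linalg.inv(c["intrinsics"]).T@c["W"][:3,:3].T
    o=c["W"][:3,3]; return o+d*((z-o[2])/d[:,2])[:,None]
def cloud(c):
    h,w=c["depth"].shape; u,v=np.meshgrid(np.arange(w),np.arange(h))
    d=np.stack([u,v,np.ones_like(u)],-1)@np.linalg.inv(c["intrinsics"]).T*c["depth"][...,None]
    return d@c["W"][:3,:3].T+c["W"][:3,3]
def proj(c,P):
    q=(np.atleast_2d(P)-c["W"][:3,3])@c["W"][:3,:3]@c["intrinsics"].T; return q[:,:2]/q[:,2:]
def save(c,n,crop=None,s=1):
    im=c["img"]
    if crop: im=im[crop[1]:crop[3],crop[0]:crop[2]]
    cv2.imwrite("pics/"+n,cv2.resize(im[...,::-1],None,fx=s,fy=s))
E
python3 - <<'E'
from h import *
import pickle
o=ctrl.get_obs(); print(o,ctrl.finger_overhang)
cs={n:cam(n) for n in("scene","side","wrist")}
pickle.dump(cs,open("c0.pkl","wb"))
cv2.imwrite("pics/a.png",np.vstack([cs["scene"]["img"],])[...,::-1])
save(cs["side"],"b.png")
for n in cs: print(n,cs[n]["W"].round(3).tolist(),cs[n]["intrinsics"].tolist())
E
```

```text
pics
{'time': 0.0, 'joint_positions': array([ 1.14418683,  0.62933665,  0.03843319,  1.51839773, -0.02700841,
        0.99629989, -0.02001684]), 'joint_vel': array([ 0.00089107, -0.00116426,  0.00017093, -0.00123792,  0.00019183,
       -0.00020393,  0.00049149]), 'effort': array([ 2.32719340e-04, -5.63404477e+01,  1.22620538e+00, -1.93445742e+01,
        1.09278836e-02,  1.06799137e-02,  2.74070908e-05]), 'tool_pos': array([ 0.22928726, -0.60755953,  0.24438554]), 'tool_rot': array([ 3.14157923e+00,  1.92392492e-03, -1.21000184e+00]), 'contact_force': array([ 0.63771037, -0.1855428 , -0.25836306]), 'ft_torque': array([-0.01131629, -0.0008813 ,  0.05233757]), 'opening': 1.0026905634392755} 0.014
scene [[0.045, 0.716, -0.696, 1.516], [0.999, -0.032, 0.032, -0.022], [0.001, -0.697, -0.717, 0.95], [0.0, 0.0, 0.0, 1.0]] [[453.72151083373535, 0.0, 320.3930413713243], [0.0, 453.72151083373535, 193.37253222246648], [0.0, 0.0, 1.0]]
side [[0.975, -0.128, 0.181, 0.458], [-0.221, -0.534, 0.816, -0.959], [-0.008, -0.836, -0.549, 0.719], [0.0, 0.0, 0.0, 1.0]] [[477.92151397062895, 0.0, 319.6601406214585], [0.0, 477.92151397062895, 198.38457756810826], [0.0, 0.0, 1.0]]
wrist [[0.352, -0.886, -0.301, 0.306], [-0.936, -0.334, -0.112, -0.579], [-0.001, 0.321, -0.947, 0.373], [0.0, 0.0, 0.0, 1.0]] [[339.8619651402482, 0.0, 316.1435079069829], [0.0, 339.8619651402482, 201.38400346498534], [0.0, 0.0, 1.0]]
```

View pics/a.png

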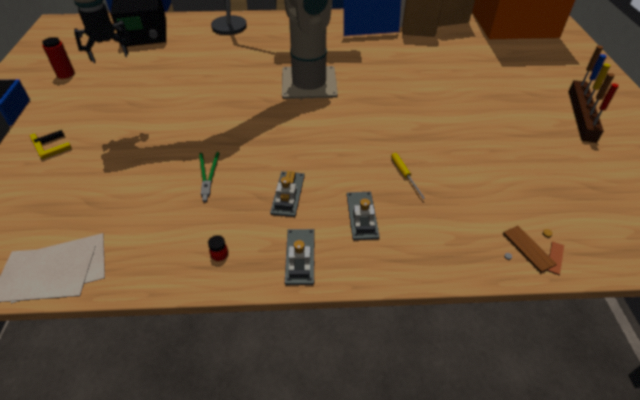

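View pics/b.png

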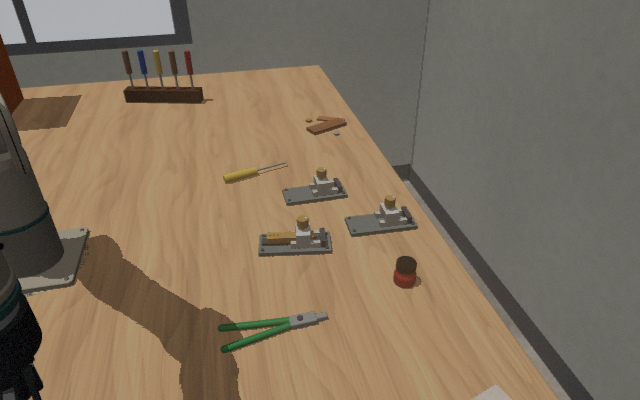

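The fixture with the bar is at scene (288,193) and side (295,240). It is the one nearest the base, and its closed end points away from the robot. The pliers are on the -y side and the driver on the +y side.

```bash
python3 - <<'E'
from h import *
import pickle
cs=pickle.load(open("c0.pkl","rb"))
s,d=cs["scene"],cs["side"]
print("base corners scene",plane(s,[[281,171],[304,174],[299,216],[271,212]],.012).round(3).tolist())
print("base corners side",plane(d,[[260,235],[326,233],[331,253],[261,255]],.012).round(3).tolist())
print("knob top",plane(s,[[288,176]],.08),plane(d,[[303,219]],.08))
save(d,"c.png",(200,140,420,300),3.5)
E
```

```text
base corners scene [[0.505, -0.095, 0.012], [0.521, -0.026, 0.012], [0.689, -0.043, 0.012], [0.671, -0.12, 0.012]]
base corners side [[0.515, -0.032, 0.012], [0.672, -0.061, 0.012], [0.665, -0.137, 0.012], [0.508, -0.107, 0.012]]
knob top [[ 0.59954308 -0.07024264  0.08      ]] [[ 0.61214928 -0.08461287  0.08      ]]
```

View pics/c.png

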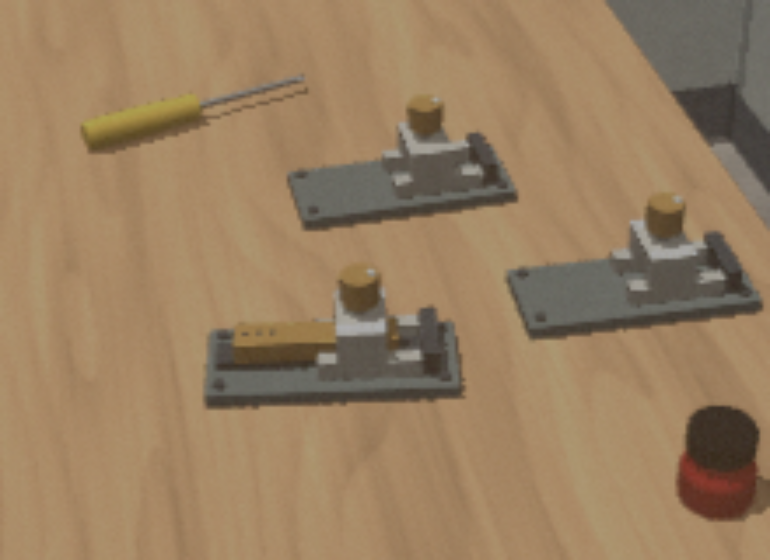

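Request:
send_rows(
  targets=[
    [0,0,-40,0,0,0,-0.062],
    [0,0,-40,0,0,0,-0.062],
    [0,0,-40,0,0,0,-0.062],
    [0,0,-40,0,0,0,-0.062],
    [0,0,-40,0,0,0,-0.062],
    [0,0,-40,0,0,0,-0.062],
    [0,0,-40,0,0,0,-0.062],
    [0,0,-40,0,0,0,-0.062],
    [0,0,-40,0,0,0,-0.062],
  ],
  newtons=40,
)

```text
time: 0.9
tool_pos: [0.518, -0.4078, 0.2379]
tool_rot: [3.131, 0.008, -0.653]
contact_force: [0.1, -1.1, -0.4]
opening: -0.003
```

Request:
send_rows(
  targets=[
    [0,-9,-39,0,0,0,-0.062],
    [0,-9,-39,0,0,0,-0.062],
    [0,-9,-39,0,0,0,-0.062],
    [0,-9,-39,0,0,0,-0.062],
    [0,-9,-39,0,0,0,-0.062],
    [0,-9,-39,0,0,0,-0.062],
    [0,-9,-39,0,0,0,-0.062],
    [0,-9,-39,0,0,0,-0.062],
    [0,0,0,0,0,0,0],
  ],
)

```text
time: 1.65
tool_pos: [0.5864, -0.0735, 0.233]
tool_rot: [-3.137, 0.011, -0.114]
contact_force: [0.2, 1.9, 0.3]
opening: -0.0
```

```bash
python3 - <<'E'
from h import *
import pickle
o=ctrl.get_obs(); print(o["joint_positions"].round(3),o["tool_pos"],o["tool_rot"],o["contact_force"],o["ft_torque"])
c=cam("wrist"); pickle.dump(c,open("c1.pkl","wb")); save(c,"d.png")
E
```

```text
[ 0.247  0.571 -0.263  1.687  0.172  0.917 -0.197] [ 0.58637943 -0.07350809  0.23300118] [-3.13745233  0.0108694  -0.11425078] [0.18003917 1.89109412 0.30539083] [ 0.07113058 -0.07698515  0.02843336]
```

View pics/d.png

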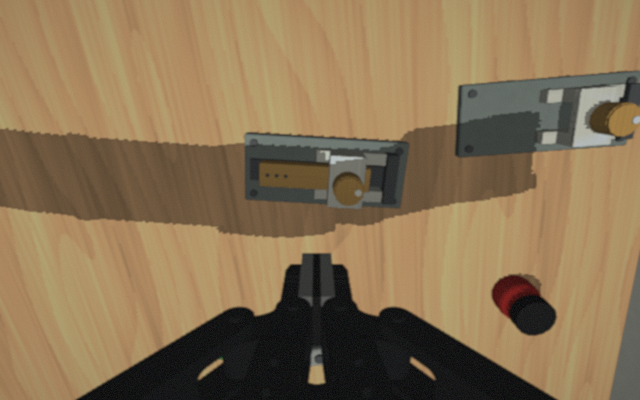

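Wrist view: base plate corners are at about (246,133), (407,143), (403,208) and (245,200). The knob is at about (349,188), and the bar's open end is at column 259, rows 162–187.

```bash
python3 - <<'E'
from h import *
import pickle
c=pickle.load(open("c1.pkl","rb"))
hsv=cv2.cvtColor(c["img"],cv2.COLOR_RGB2HSV); P=cloud(c)
sub=hsv[120:225,235:420]; 
m=((hsv[...,1]<90)).astype(np.uint8); m[:120]=0;m[225:]=0;m[:,:235]=0;m[:,420:]=0
m2=(P[...,2]>.006)&(P[...,2]<.2); m2[:120]=0;m2[225:]=0;m2[:,:235]=0;m2[:,420:]=0
pts=P[m2]; print(len(pts)); (cx,cy),wh,a=cv2.minAreaRect(pts[:,:2].astype(np.float32)*1000); print(cx,cy,wh,a)
C=plane(c,[[246,133],[407,143],[403,208],[245,200]],.012); C[2:]=plane(c,[[403,208],[245,200]],.0)
print(C.round(4).tolist())
br=(hsv[...,1]>110)&m2
b=P[br&(P[...,2]>.028)&(P[...,2]<.042)]; print("bar n,z",len(b),np.median(b[:,2]))
bb=b[b[:,0]<0.6]; (x,y),wh,a=cv2.minAreaRect(bb[:,:2].astype(np.float32)*1000);print(x,y,wh,a)
k=P[m2&(P[...,2]>.073)]; print("knob",len(k),k.mean(0),k.min(0),k.max(0))
# pixel circle of knob top
km=(m2&(P[...,2]>.073)).astype(np.uint8); v,u=np.nonzero(km); print(u.min(),u.max(),v.min(),v.max()); print(plane(c,[[(u.min()+u.max())/2,(v.min()+v.max())/2]],.08))
def yaw(p,q): d=q-p; return np.arctan2(d[1],d[0])
print(yaw(C[0],C[1]),yaw(C[3],C[2]))
save(c,"e.png",(235,120,420,225),4)
E
```

```text
10794
592.6715698242188 -76.97127532958984 (72.1946029663086, 170.5367431640625) 80.20916748046875
[[0.517, -0.0274, 0.012], [0.6793, -0.0561, 0.012], [0.6754, -0.131, 0.0], [0.4998, -0.1018, 0.0]]
bar n,z 1705 0.03437083316873407
561.5701293945312 -72.01341247558594 (24.266847610473633, 67.4507827758789) 80.08583068847656
knob 755 [ 0.61202159 -0.07877323  0.07958528] [ 0.59843665 -0.09289279  0.07318839] [ 0.62558937 -0.06652022  0.0828515 ]
333 364 175 205
[[ 0.6119136  -0.07857639  0.08      ]]
-0.17501839251897153 -0.1648523339050104
```

View pics/e.png

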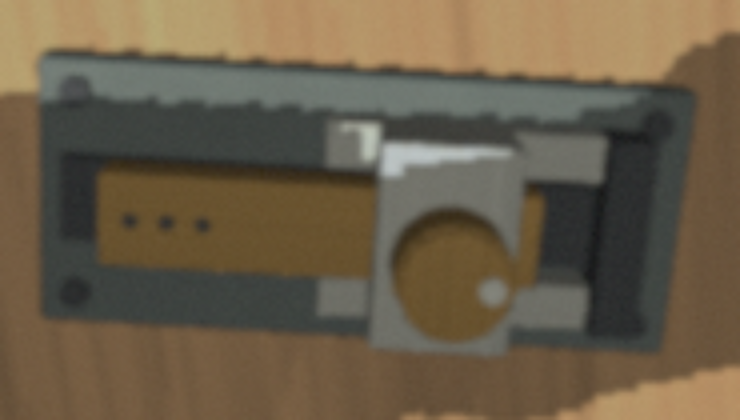

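Request:
send_rows(
  targets=[
    [0,-41,-1.3,0,-0.002,0.006,0.03],
    [0,-41,-1.3,0,-0.002,0.005,0.028],
    [0,-3,0,0,0,0,0],
    [0,0,0,40,0,0,0],
    [0,0,0,40,0,0,0],
    [0,0,0,40,0,0,0],
    [0,0,0,30,0,0,0],
    [0,0,0,0,0,0,0],
    [0,0,0,0,0,0,0],
  ],
)

```text
time: 2.45
tool_pos: [0.5014, -0.0729, 0.0793]
tool_rot: [3.132, -0.005, -0.189]
contact_force: [-0.2, -0.2, 1.0]
opening: 0.0
```

Request:
send_rows(
  targets=[
    [0,-1.5,-11.5,0,0.009,-0.005,-0.017],
    [0,0,0,0,0,0,0],
    [0,0,0,22,0,0,0],
    [0,0,0,17,0,0,0],
    [0,0,0,0,0,0,0],
    [0,0,0,0,0,0,0],
  ],
)

```text
time: 2.95
tool_pos: [0.5106, -0.0612, 0.0491]
tool_rot: [-3.14, -0.018, -0.172]
contact_force: [0.1, 0.0, -0.7]
opening: -0.001
```

```bash
python3 - <<'E'
from h import *
o=ctrl.get_obs(); print(o["joint_positions"].round(3),o["joint_vel"].round(3),o["tool_pos"],o["tool_rot"],o["contact_force"],o["ft_torque"])
E
```

```text
[ 0.155  0.751 -0.136  2.052  0.282  0.338 -0.381] [ 0.001 -0.011 -0.005 -0.006 -0.001  0.004 -0.002] [ 0.51062803 -0.06123944  0.04908393] [-3.13954401 -0.01756529 -0.17216566] [ 0.09532512  0.00460417 -0.65664442] [0.01452515 0.0291862  0.02362619]
```

Request:
send_rows(
  targets=[
    [0,0,0,5,0,-0.01,0],
    [0,0,0,0,0,-0.008,0],
    [0,0,0,0,0,0,0],
  ],
)

```text
time: 3.2
tool_pos: [0.5135, -0.0613, 0.0479]
tool_rot: [-3.139, -0.004, -0.172]
contact_force: [0.8, -0.5, 0.7]
opening: 0.004
```

```bash
python3 - <<'E'
from h import *
o=ctrl.get_obs(); print(o["joint_positions"].round(3),o["joint_vel"].round(3),o["tool_pos"],o["tool_rot"],o["contact_force"],o["ft_torque"])
E
```

```text
[ 0.163  0.759 -0.145  2.032  0.278  0.364 -0.375] [ 0.003 -0.013 -0.003 -0.004 -0.002  0.002 -0.001] [ 0.51346479 -0.06128956  0.04787164] [-3.13879222 -0.00446482 -0.17201153] [ 0.75950323 -0.53248978  0.68980748] [ 0.01726559  0.01174799 -0.00625812]
```

Request:
send_rows(
  targets=[
    [0,0,0,-3,0,-0.1,0],
    [0,-6,0,0,0,-0.08,0],
    [0,-4,0,0,0,0,0],
    [0,0,0,0,0,0,0],
  ],
)

```text
time: 3.53
tool_pos: [0.5033, -0.0593, 0.055]
tool_rot: [-3.137, 0.179, -0.171]
contact_force: [-0.6, 0.2, -0.3]
opening: -0.002
```

```bash
python3 - <<'E'
from h import *
o=ctrl.get_obs(); print(o["joint_positions"].round(3),o["tool_pos"],o["tool_rot"],o["contact_force"],o["ft_torque"])
T=pose(o); f=lambda p:(np.array([[.985,-.171],[.171,.985]])@(np.array(p)[:2]-[.5976,-.0778])*1000).round(1)
print(f(T[:3,3]), "tip",f((T@[0,0,.014,1])[:3]),(T@[0,0,.014,1])[2], "front tip",f((T@[.0145,0,.014,1])[:3]),(T@[.0145,0,.014,1])[2])
E
```

```text
[ 0.221  0.8   -0.227  1.891  0.224  0.654 -0.316] [ 0.50328364 -0.05928713  0.05502371] [-3.13728037  0.17874083 -0.17102155] [-0.61254044  0.1564772  -0.30888803] [-0.03213044 -0.16019103  0.00419671]
[-96.1   2.1] tip [-98.6   2.2] 0.04124688091300415 front tip [-84.3   2.2] 0.03866891718302755
```

Request:
send_rows(
  targets=[
    [0,0,2,15,0,0,0],
    [0,0,0,0,0,0,0],
    [0,6,0,-1,0,0,0],
    [0,4,0,-0.7,0,0,0],
    [0,0,0,0,0,0,0],
  ],
)

```text
time: 3.95
tool_pos: [0.5104, -0.0627, 0.0422]
tool_rot: [-3.138, 0.172, -0.17]
contact_force: [0.7, 0.5, 0.2]
opening: 0.002
```

```bash
cat > st.py <<'E'
from h import *
o=ctrl.get_obs(); print(o["time"],o["joint_positions"].round(3),o["tool_pos"].round(4),o["tool_rot"].round(3),"F",o["contact_force"].round(2),"M",o["ft_torque"].round(3),"op",round(o["opening"],3))
T=pose(o); f=lambda p:(np.array([[.985,-.171],[.171,.985]])@(np.array(p)[:2]-[.5976,-.0778])*1000).round(1)
print("fix",f(T[:3,3]), "front tip",f((T@[.0145,0,.014,1])[:3]),(T@[.0145,0,.014,1])[2])
E
python3 st.py; python3 - <<'E'
from h import *
c=cam("side"); save(c,"f.png",(220,180,360,285),5)
E
```

```text
3.95 [ 0.219  0.825 -0.219  1.879  0.233  0.634 -0.316] [ 0.5104 -0.0627  0.0422] [-3.138  0.172 -0.17 ] F [0.71 0.47 0.24] M [-0.027 -0.205 -0.012] op 0.002
fix [-88.4  -0. ] front tip [-76.6   0. ] 0.02588454314729232
```

View pics/f.png

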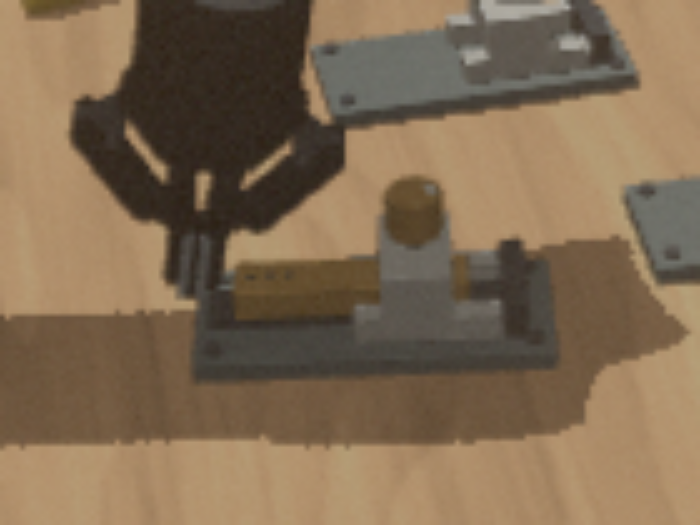

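Request:
send_rows(
  targets=[
    [0,2,0,2,0,0.06,0],
    [0,2,0,1,0,0.05,0],
    [0,3,0,0,0,0,0],
    [0,3,0,0,0,0,0],
    [0,0,0,0,0,0,0],
  ],
)

```text
time: 4.42
tool_pos: [0.5195, -0.0638, 0.0395]
tool_rot: [-3.139, 0.061, -0.17]
contact_force: [0.0, 0.6, -0.2]
opening: -0.006
```

```bash
python3 st.py
```

```text
4.4167 [ 0.193  0.798 -0.182  1.957  0.268  0.47  -0.353] [ 0.5195 -0.0638  0.0395] [-3.139  0.061 -0.17 ] F [ 0.04  0.58 -0.18] M [-0.039  0.009  0.016] op -0.006
fix [-79.4   0.4] front tip [-65.7   0.5] 0.024622784379144794
```

Request:
send_rows(
  targets=[
    [0,3,0,0,0,0,0],
    [0,3,0,0,0,0,0],
    [0,2,0,0,0,0,0],
  ],
)

```text
time: 4.67
tool_pos: [0.5233, -0.0647, 0.0392]
tool_rot: [-3.14, 0.073, -0.17]
contact_force: [-8.1, 1.9, 9.1]
opening: -0.0
```

Request:
send_rows(
  targets=[
    [0,2,0,0,0,0,0],
    [0,1.5,0,0,0,0,0],
  ],
)

```text
time: 4.83
tool_pos: [0.5233, -0.0647, 0.0394]
tool_rot: [-3.141, 0.083, -0.171]
contact_force: [-5.5, 1.9, 6.6]
opening: -0.002
```

```bash
python3 st.py
```

```text
4.8333 [ 0.198  0.808 -0.19   1.925  0.262  0.515 -0.345] [ 0.5233 -0.0647  0.0394] [-3.141  0.083 -0.171] F [-5.54  1.86  6.55] M [0.264 1.146 0.008] op -0.002
fix [-75.4   0.2] front tip [-62.1   0.3] 0.024245265713945686
```

```bash
python3 - <<'E'
from h import *
c=cam("side"); save(c,"g.png",(220,180,360,285),5)
E
```

```text
(no output)
```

View pics/g.png

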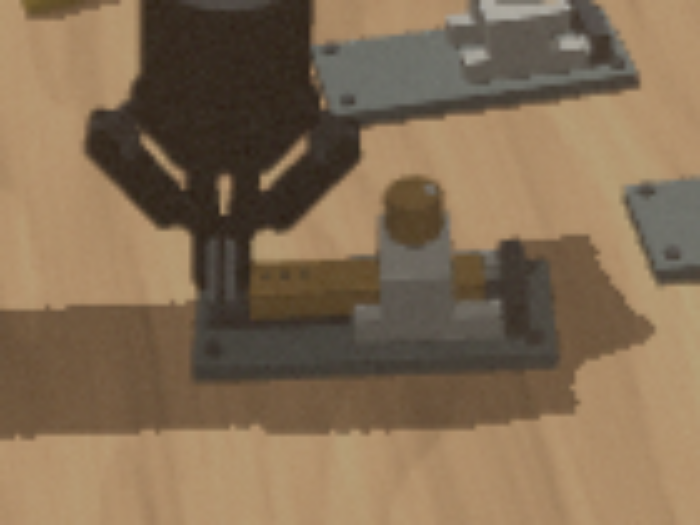

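Request:
send_rows(
  targets=[
    [0,0,0,-3,0,0.02,0],
    [0,0,0,-1,0,0,0],
    [0,0,0,0,0,0,0],
  ],
)

```text
time: 5.13
tool_pos: [0.5267, -0.065, 0.0438]
tool_rot: [-3.14, 0.058, -0.171]
contact_force: [1.0, -0.8, 0.3]
opening: 0.004
```

```bash
python3 st.py; python3 -c "
from bench import ctrl;print(ctrl.finger_overhang)"
```

```text
5.1333 [ 0.195  0.795 -0.185  1.938  0.266  0.49  -0.35 ] [ 0.5267 -0.065   0.0438] [-3.14   0.058 -0.171] F [ 0.95 -0.82  0.32] M [-0.031 -0.136 -0.005] op 0.004
fix [-72.1   0.5] front tip [-58.4   0.6] 0.028954979480723526
0.014
```

Request:
send_rows(
  targets=[
    [0,1.5,0,1.5,0,0,0],
    [0,1.5,0,0,0,0,0],
    [0,0,0,0,0,0,0],
  ],
)

```text
time: 5.38
tool_pos: [0.5299, -0.0655, 0.0426]
tool_rot: [-3.14, 0.059, -0.171]
contact_force: [-1.4, -0.6, 2.7]
opening: 0.001
```

```bash
python3 st.py
```

```text
5.3833 [ 0.195  0.8   -0.186  1.928  0.265  0.496 -0.349] [ 0.5299 -0.0655  0.0426] [-3.14   0.059 -0.171] F [-1.37 -0.58  2.67] M [-0.01   0.081  0.041] op 0.001
fix [-68.8   0.6] front tip [-55.1   0.6] 0.027813996615728538
```

Request:
send_rows(
  targets=[
    [0,1.5,0,-0.3,0,0,0],
    [0,1.5,0,-0.1,0,0,0],
  ],
)

```text
time: 5.55
tool_pos: [0.5311, -0.0658, 0.0426]
tool_rot: [-3.141, 0.064, -0.171]
contact_force: [-5.1, 1.9, 8.5]
opening: 0.001
```

Request:
send_rows(
  targets=[
    [0,1.5,0,-0.1,0,0,0],
    [0,1.5,0,-0.1,0,0,0],
  ],
)

```text
time: 5.72
tool_pos: [0.5312, -0.0658, 0.0427]
tool_rot: [3.142, 0.071, -0.171]
contact_force: [-4.7, 0.4, 6.8]
opening: -0.002
```

```bash
python3 st.py
```

```text
5.7167 [ 0.197  0.805 -0.19   1.914  0.262  0.517 -0.345] [ 0.5312 -0.0658  0.0427] [ 3.142  0.071 -0.171] F [-4.71  0.45  6.8 ] M [0.346 1.048 0.017] op -0.002
fix [-67.5   0.5] front tip [-54.    0.5] 0.027670298028525254
```

```bash
python3 - <<'E'
from h import *
c=cam("side"); a=c["img"][205:275,235:350]
w=cam("wrist"); b=w["img"][120:330,210:430]
a=cv2.resize(a,None,fx=5,fy=5,interpolation=2); b=cv2.resize(b,None,fx=1,fy=1)
cv2.imwrite("pics/i.png",cv2.vconcat([a[...,::-1],cv2.copyMakeBorder(b,0,0,0,575-220,cv2.BORDER_CONSTANT)[...,::-1]]))
E
```

```text
(no output)
```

View pics/i.png

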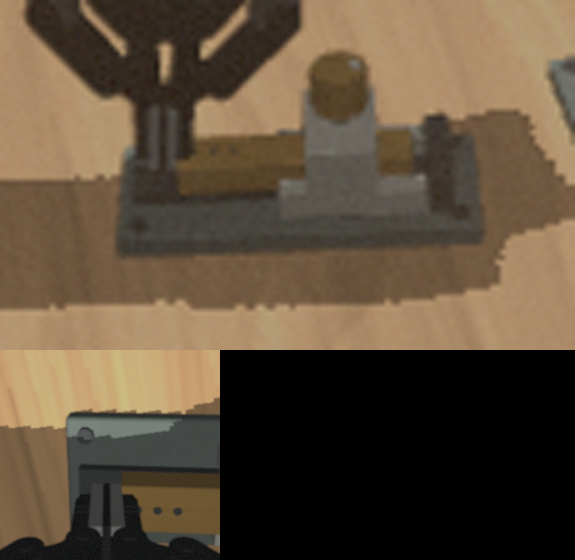

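The finger's broader shoulder is riding on the bar's top edge: in the side crop the black finger reaches column 192, past the bar end at 180, and the bar is still a few mm short of the stop. I'll lift, turn the gripper 90° and push with the flat sides of the fingers.

Request:
send_rows(
  targets=[
    [0,-4,0,-15,0,0,0],
    [0,-15,0,-15,0,0,-0.12],
    [0,0,0,0,0,0,-0.12],
    [0,0,0,0,0,0,-0.12],
    [0,0,0,0,0,0,-0.12],
    [0,0,0,0,0,0,-0.12],
    [0,0,0,0,0,0,-0.12],
    [0,0,0,0,0,0,-0.12],
    [0,0,0,0,0,0,-0.12],
    [0,0,0,0,0,0,-0.12],
  ],
)

```text
time: 6.65
tool_pos: [0.5273, -0.064, 0.0759]
tool_rot: [-3.097, 0.017, 0.95]
contact_force: [-0.9, -0.2, 0.5]
opening: -0.001
```

Request:
send_rows(
  targets=[
    [0,0,0,0,0,0,-0.12],
    [0,0,0,0,0,0,-0.12],
    [0,0,0,0,0,0,-0.12],
    [0,0,0,0,0,0,-0.12],
    [0,0,0,0,0,0,0],
  ],
)

```text
time: 7.07
tool_pos: [0.5342, -0.0653, 0.0758]
tool_rot: [-3.106, -0.011, 1.451]
contact_force: [0.7, 0.2, -0.2]
opening: -0.0
```

```bash
cat >> st.py <<'E'
X=T[:3,:3].T@np.array([[.985,.171,0],[-.171,.985,0],[0,0,1]]).T
print("fixture x,y,z in tool axes:",X.T.round(3).tolist())
E
python3 st.py
```

```text
7.0667 [ 0.482  0.82  -0.643  1.92   0.732  0.69   0.839] [ 0.5342 -0.0653  0.0758] [-3.106 -0.011  1.451] F [ 0.73  0.16 -0.21] M [0.02  0.028 0.047] op -0.0
fix [-64.6   1.4] front tip [-65.8  16. ] 0.061920457591830735
fixture x,y,z in tool axes: [[0.287, 0.957, -0.031], [0.957, -0.287, 0.02], [0.011, -0.035, -0.999]]
```

Request:
send_rows(
  targets=[
    [0,-1,-18,0,0,0,0.03],
    [0,0,-8,0,0,0,0.022],
    [0,0,0,0,0,0,0],
  ],
)

```text
time: 7.32
tool_pos: [0.5111, -0.0633, 0.0762]
tool_rot: [-3.111, -0.012, 1.384]
contact_force: [0.4, -0.2, 0.1]
opening: -0.002
```

```bash
sed -i 's/\[.985,.171,0\],\[-.171,.985,0\]/[.985,-.171,0],[.171,.985,0]/' st.py; sed -i 's/T@\[.0145,0,.014,1\]/T@[0,.011,.014,1]/g' st.py
python3 st.py; python3 - <<'E'
from h import *
c=cam("side"); a=c["img"][190:275,235:350]
w=cam("wrist"); b=w["img"]
a=cv2.resize(a,None,fx=3.5,fy=3.5,interpolation=2); b=cv2.resize(b,None,fx=.6,fy=.6)
a=cv2.copyMakeBorder(a,0,0,0,800-a.shape[1],cv2.BORDER_CONSTANT); a[:240,410:794]=b
cv2.imwrite("pics/j.png",a[...,::-1])
E
```

```text
7.3167 [ 0.476  0.789 -0.616  1.989  0.733  0.629  0.756] [ 0.5111 -0.0633  0.0762] [-3.111 -0.012  1.384] F [ 0.42 -0.22  0.15] M [-0.059 -0.024  0.053] op -0.002
fix [-87.7  -0.5] front tip [-77.1  -0.5] 0.06191178679939526
fixture x,y,z in tool axes: [[0.015, 0.999, -0.031], [1.0, -0.015, 0.013], [0.012, -0.031, -0.999]]
```

View pics/j.png

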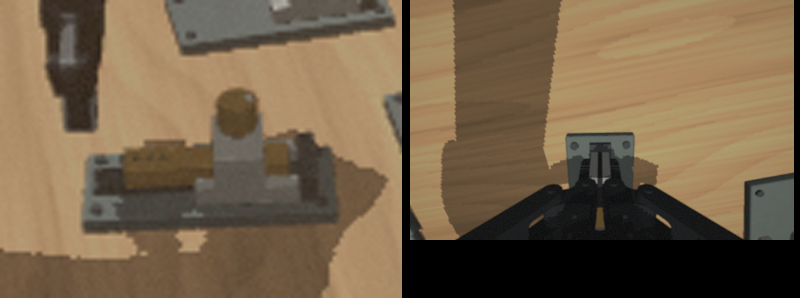

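Request:
send_rows(
  targets=[
    [0,0,0,20,0,0,0],
    [0,0,0,17,0,0,0],
    [0,0,0,0,0,0,0],
    [0,0,4,0,0,0,-0.01],
    [0,0,0,0,0,0,0],
  ],
)

```text
time: 7.83
tool_pos: [0.522, -0.0637, 0.0396]
tool_rot: [-3.12, -0.014, 1.393]
contact_force: [0.8, -0.1, 0.5]
opening: 0.002
```

```bash
python3 st.py
```

```text
7.8333 [ 0.437  0.849 -0.559  1.98   0.798  0.564  0.716] [ 0.522  -0.0637  0.0396] [-3.12  -0.014  1.393] F [ 0.84 -0.11  0.47] M [-0.058 -0.038 -0.003] op 0.002
fix [-76.9   0.9] front tip [-66.2   1.1] 0.02539509693691148
fixture x,y,z in tool axes: [[0.006, 0.999, -0.021], [1.0, -0.006, 0.014], [0.014, -0.021, -1.0]]
```

Request:
send_rows(
  targets=[
    [0,0,2,0,0,0,0],
    [0,0,2,0,0,0,0],
    [0,0,2,0,0,0,0],
  ],
)

```text
time: 8.08
tool_pos: [0.5289, -0.0648, 0.0409]
tool_rot: [-3.121, -0.014, 1.392]
contact_force: [-1.7, 0.9, -2.0]
opening: -0.003
```

Request:
send_rows(
  targets=[
    [0,0,1.5,0,0,0,0],
    [0,0,1.5,0,0,0,0],
  ],
)

```text
time: 8.25
tool_pos: [0.5314, -0.0655, 0.0412]
tool_rot: [-3.12, -0.014, 1.391]
contact_force: [-1.7, 0.9, -0.9]
opening: 0.001
```

```bash
python3 st.py
```

```text
8.25 [ 0.443  0.857 -0.57   1.952  0.786  0.587  0.734] [ 0.5314 -0.0655  0.0412] [-3.12  -0.014  1.391] F [-1.71  0.89 -0.88] M [ 0.046  0.357 -0.007] op 0.001
fix [-67.3   0.8] front tip [-56.6   0.9] 0.026938755801059325
fixture x,y,z in tool axes: [[0.008, 0.999, -0.022], [1.0, -0.007, 0.014], [0.014, -0.022, -1.0]]
```

Steady sliding drag of about 1.9 N now. Continuing.

Request:
send_rows(
  targets=[
    [0,0,1.2,0,0,0,0],
    [0,0,1,0,0,0,0],
  ],
)

```text
time: 8.42
tool_pos: [0.5328, -0.0659, 0.0412]
tool_rot: [-3.118, -0.014, 1.391]
contact_force: [-3.6, 2.1, 1.4]
opening: 0.002
```

Request:
send_rows(
  targets=[
    [0,0,1.2,0,0,0,0],
    [0,0,1.2,0,0,0,0],
  ],
)

```text
time: 8.58
tool_pos: [0.5328, -0.0659, 0.0411]
tool_rot: [-3.113, -0.012, 1.392]
contact_force: [-4.6, 1.7, 3.7]
opening: -0.002
```

```bash
python3 st.py
```

```text
8.5833 [ 0.445  0.861 -0.575  1.943  0.779  0.601  0.743] [ 0.5328 -0.0659  0.0411] [-3.113 -0.012  1.392] F [-4.61  1.67  3.7 ] M [ 0.226  1.027 -0.005] op -0.002
fix [-65.8   0.7] front tip [-55.2   0.8] 0.026835349378781966
fixture x,y,z in tool axes: [[0.007, 0.999, -0.028], [1.0, -0.007, 0.013], [0.012, -0.028, -1.0]]
```

Request:
send_rows(
  targets=[
    [0,0,4,0,0,0,0],
    [0,0,4,0,0,0,0],
  ],
)

```text
time: 8.75
tool_pos: [0.5331, -0.066, 0.0409]
tool_rot: [-3.099, -0.009, 1.393]
contact_force: [-10.8, 3.3, 9.9]
opening: 0.003
```

```bash
python3 st.py
```

```text
8.75 [ 0.447  0.867 -0.583  1.928  0.766  0.626  0.756] [ 0.5331 -0.066   0.0409] [-3.099 -0.009  1.393] F [-10.85   3.29   9.94] M [0.538 2.284 0.049] op 0.003
fix [-65.6   0.6] front tip [-55.2   0.7] 0.026465505824976636
fixture x,y,z in tool axes: [[0.006, 0.999, -0.042], [1.0, -0.006, 0.009], [0.009, -0.042, -0.999]]
```

Blocked at front ≈ -55.2 with 11 N and no motion, so the bar is home. Backing off, lifting, and going above the knob while turning joint 7 toward its upper end.

Request:
send_rows(
  targets=[
    [0,0,-8,0,0,0,0],
    [0,0,-6,0,0,0,0],
    [0,0,0,-40,0,0,0],
    [0,0,0,-40,-0.02,0,0],
    [60,0,0,-30,-0.02,0,0],
    [60,0,35,0,0,0,0],
    [60,0,35,0,0,0,0],
    [60,0,15,0,0,0,0],
    [60,0,0,0,0,0,0],
  ],
)

```text
time: 9.5
tool_pos: [0.6136, -0.0813, 0.16]
tool_rot: [3.129, -0.009, 1.395]
contact_force: [1.3, -0.2, 0.1]
opening: 0.601
```

```bash
python3 st.py; python3 - <<'E'
from h import *
c=cam("side"); a=c["img"][190:275,235:350]
cv2.imwrite("pics/k.png",cv2.resize(a,None,fx=6,fy=6,interpolation=2)[...,::-1])
E
```

```text
9.5 [ 0.512  0.775 -0.718  1.69   0.619  0.902  0.941] [ 0.6136 -0.0813  0.16  ] [ 3.129 -0.009  1.395] F [ 1.26 -0.18  0.08] M [-0.007 -0.007 -0.001] op 0.601
fix [16.4 -0.8] front tip [27.5 -0.7] 0.14610764283123331
fixture x,y,z in tool axes: [[0.004, 1.0, 0.013], [1.0, -0.004, 0.009], [0.009, 0.013, -1.0]]
```

View pics/k.png

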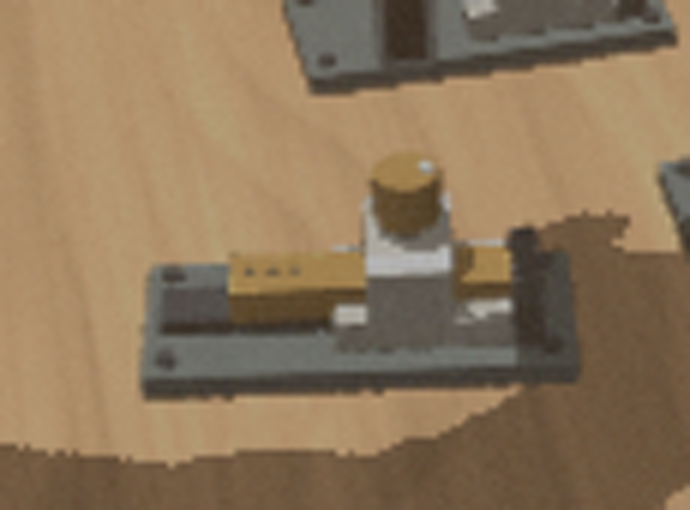

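The picture shows the bar's far end meeting the dark stop (col ~510), with no gap. Now pre-turning the wrist.

Request:
send_rows(
  targets=[
    [60,0,0,0,0,0,-0.12],
    [60,0,0,0,0,0,-0.12],
    [60,0,0,0,0,0,-0.12],
    [60,0,0,0,0,0,-0.12],
    [60,0,0,0,0,0,-0.12],
    [60,0,0,0,0,0,-0.12],
    [60,0,0,0,0,0,-0.12],
    [60,0,0,0,0,0,-0.12],
  ],
)

```text
time: 10.22
tool_pos: [0.6047, -0.0799, 0.1589]
tool_rot: [3.134, 0.006, 2.394]
contact_force: [0.2, -0.6, -0.6]
opening: 0.599
```

Request:
send_rows(
  targets=[
    [60,0,0,0,0,0,-0.12],
    [60,0,0,0,0,0,-0.12],
    [60,0,0,0,0,0,-0.12],
    [60,0,0,0,0,0,-0.12],
    [60,0,0,0,0,0,-0.12],
    [60,0,0,0,0,0,-0.12],
    [60,0,0,0,0,0,0],
  ],
)

```text
time: 10.8
tool_pos: [0.5966, -0.0794, 0.157]
tool_rot: [-3.139, 0.004, -3.135]
contact_force: [0.0, 1.0, 0.4]
opening: 0.597
```

```bash
python3 st.py
```

```text
10.8 [ 0.696  0.928 -1.121  1.727  0.934  1.118  2.419] [ 0.5966 -0.0794  0.157 ] [-3.139  0.004 -3.135] F [0.03 0.99 0.43] M [-0.014  0.037 -0.029] op 0.597
fix [-0.7 -1.7] front tip [-2.6  9.1] 0.14301714952558822
fixture x,y,z in tool axes: [[-0.984, -0.177, 0.004], [-0.177, 0.984, -0.002], [-0.004, -0.003, -1.0]]
```

```bash
python3 - <<'E'
from h import *
c=cam("wrist"); P=cloud(c); d=np.hypot(P[...,0]-.612,P[...,1]+.0795)
m=(d<.03)&(P[...,2]>.076)&(P[...,2]<.086); q=P[m]; v,u=np.nonzero(m)
print(len(q)); 
if len(q): print(q.mean(0),q.min(0),q.max(0),u.min(),u.max(),v.min(),v.max(),cv2.minEnclosingCircle(q[:,:2].astype(np.float32)))
save(c,"l.png",None,1)
c=cam("side"); P=cloud(c); d=np.hypot(P[...,0]-.612,P[...,1]+.0795)
m=(d<.03)&(P[...,2]>.076)&(P[...,2]<.086); q=P[m];print(len(q), len(q) and cv2.minEnclosingCircle(q[:,:2].astype(np.float32)))
E
```

```text
1225
[ 0.61141411 -0.08080121  0.07960311] [ 0.59797174 -0.0932851   0.07603087] [ 0.62510189 -0.06640332  0.08231812] 273 314 199 237 ((0.6116253733634949, -0.07966750115156174), 0.013774353079497814)
73 ((0.6112595200538635, -0.07996943593025208), 0.01432362012565136)
```

View pics/l.png

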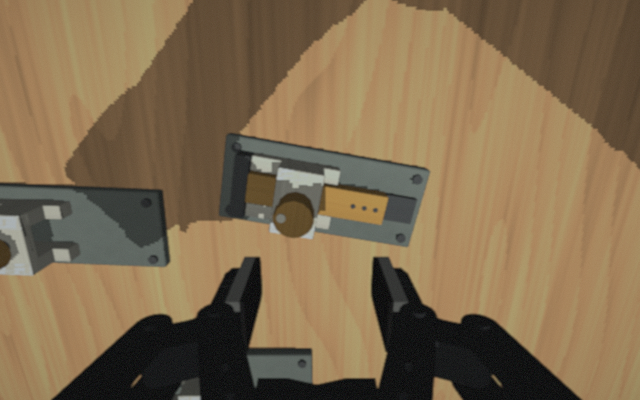

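The knob is centred at (0.6118, -0.0800). In the wrist view it is at (294,215), ahead of the open fingers. Lining up and descending.

Request:
send_rows(
  targets=[
    [60,-14,-0.5,0,0,0,0],
    [60,0,0,0,0,0,0],
    [60,0,0,30,0,0,0],
    [60,0,0,25,0,0,0],
    [60,0,0,0,0,0,0],
    [60,0,0,0,0,0,0],
  ],
)

```text
time: 11.4
tool_pos: [0.6101, -0.0796, 0.103]
tool_rot: [-3.136, 0.007, 3.128]
contact_force: [0.2, -0.9, 0.2]
opening: 0.596
```

```bash
python3 st.py
```

```text
11.4 [ 0.656  1.    -1.057  1.725  1.01   1.056  2.362] [ 0.6101 -0.0796  0.103 ] [-3.136  0.007  3.128] F [ 0.24 -0.89  0.21] M [ 0.062 -0.056  0.068] op 0.596
fix [12.7  0.4] front tip [11.  11.2] 0.08891108910919897
fixture x,y,z in tool axes: [[-0.987, -0.158, 0.007], [-0.158, 0.987, -0.004], [-0.007, -0.006, -1.0]]
```

Request:
send_rows(
  targets=[
    [60,-1.5,-0.5,14,0,0,0],
    [60,0,0,12,0,0,0],
    [60,0,0,0,0,0,0],
    [60,0,0,0,0,0,0],
  ],
)

```text
time: 11.73
tool_pos: [0.6127, -0.0801, 0.0778]
tool_rot: [-3.136, 0.01, 3.126]
contact_force: [0.2, -0.1, 0.9]
opening: 0.6
```

```bash
python3 st.py
```

```text
11.7333 [ 0.644  1.031 -1.031  1.732  1.049  1.024  2.337] [ 0.6127 -0.0801  0.0778] [-3.136  0.01   3.126] F [ 0.23 -0.07  0.92] M [0.023 0.034 0.015] op 0.6
fix [15.3  0.4] front tip [13.7 11.2] 0.06374830300758967
fixture x,y,z in tool axes: [[-0.988, -0.155, 0.011], [-0.156, 0.988, -0.004], [-0.01, -0.006, -1.0]]
```

Request:
send_rows(
  targets=[
    [60,0.5,0,3,0,0,0],
    [28,0,0,0,0,0,0],
    [20,0,0,0,0,0,0],
    [15,0,0,0,0,0,0],
    [15,0,0,0,0,0,0],
    [15,0,0,0,0,0,0],
  ],
  newtons=40,
)

```text
time: 12.23
tool_pos: [0.6123, -0.0799, 0.0759]
tool_rot: [-3.136, 0.011, 3.125]
contact_force: [-0.7, 0.9, -1.7]
opening: 0.289
```

```bash
python3 st.py;python3 st.py|head -1
```

```text
12.2333 [ 0.644  1.033 -1.029  1.735  1.052  1.02   2.333] [ 0.6123 -0.0799  0.0759] [-3.136  0.011  3.125] F [-0.7   0.87 -1.65] M [0.037 0.081 0.028] op 0.289
fix [14.8  0.5] front tip [13.2 11.3] 0.06183515218488876
fixture x,y,z in tool axes: [[-0.988, -0.155, 0.011], [-0.155, 0.988, -0.004], [-0.011, -0.006, -1.0]]
12.2333 [ 0.644  1.033 -1.029  1.735  1.052  1.02   2.333] [ 0.6123 -0.0799  0.0759] [-3.136  0.011  3.125] F [-0.7   0.87 -1.65] M [0.037 0.081 0.028] op 0.289
```

Request:
send_rows(
  targets=[
    [15,0,0,0.2,0,0,0.1],
    [15,0,0,0.2,0,0,0.1],
    [15,0,0,0.2,0,0,0.1],
    [15,0,0,0.2,0,0,0.1],
  ],
)

```text
time: 12.57
tool_pos: [0.6122, -0.0799, 0.0753]
tool_rot: [-3.141, 0.012, 2.71]
contact_force: [-0.6, 0.1, -1.6]
opening: 0.283
```

```bash
python3 st.py
```

```text
12.5667 [ 0.614  0.998 -0.955  1.736  0.998  0.962  1.954] [ 0.6122 -0.0799  0.0753] [-3.141  0.012  2.71 ] F [-0.6   0.06 -1.59] M [0.011 0.165 0.042] op 0.283
fix [14.8  0.4] front tip [17.7 11. ] 0.06125628139306885
fixture x,y,z in tool axes: [[-0.966, 0.257, 0.011], [0.257, 0.966, -0.003], [-0.012, -0.0, -1.0]]
```

Request:
send_rows(
  targets=[
    [15,0,0,0.2,0,0,0.1],
    [15,0,0,0.2,0,0,0.1],
    [15,0,0,0.2,0,0,0.1],
    [15,0,0,0.2,0,0,0.1],
    [15,0,0,0.2,0,0,0.1],
  ],
)

```text
time: 12.98
tool_pos: [0.6122, -0.0799, 0.0744]
tool_rot: [3.136, 0.01, 2.185]
contact_force: [-0.1, -0.7, -1.2]
opening: 0.286
```

```bash
cat > q.py <<'E'
from h import *
o=ctrl.get_obs(); y=o["tool_rot"][2]; t=3.125-y
if t<-.5: t+=2*np.pi
print("turn %.3f Mz %.3f F %s pos %s rp %s j %s op %.3f"%(t,o["ft_torque"][2],o["contact_force"].round(1),o["tool_pos"].round(4),o["tool_rot"][:2].round(3),o["joint_positions"].round(2),o["opening"]))
E
python3 q.py
```

```text
turn 0.940 Mz 0.086 F [-0.1 -0.7 -1.2] pos [ 0.6122 -0.0799  0.0744] rp [3.136 0.01 ] j [ 0.57  0.95 -0.85  1.74  0.92  0.89  1.49] op 0.286
```

Request:
send_rows(
  targets=[
    [15,0,0,0.2,0,0,0.1],
    [15,0,0,0.2,0,0,0.1],
    [15,0,0,0.2,0,0,0.1],
  ],
)

```text
time: 13.23
tool_pos: [0.6122, -0.0799, 0.0739]
tool_rot: [3.132, 0.008, 1.87]
contact_force: [-0.4, -0.5, -0.4]
opening: 0.285
```

```bash
python3 q.py
```

```text
turn 1.255 Mz 0.033 F [-0.4 -0.5 -0.4] pos [ 0.6122 -0.0799  0.0739] rp [3.132 0.008] j [ 0.53  0.93 -0.78  1.74  0.86  0.84  1.21] op 0.285
```

Request:
send_rows(
  targets=[
    [15,0,0,0.2,0,0,0.1],
    [15,0,0,0.2,0,0,0.1],
  ],
)

```text
time: 13.4
tool_pos: [0.6122, -0.0799, 0.0736]
tool_rot: [3.131, 0.006, 1.66]
contact_force: [-0.7, 0.2, -1.1]
opening: 0.283
```

```bash
python3 q.py
```

```text
turn 1.465 Mz -0.039 F [-0.7  0.2 -1.1] pos [ 0.6122 -0.0799  0.0736] rp [3.131 0.006] j [ 0.51  0.91 -0.73  1.74  0.82  0.81  1.03] op 0.283
```

```bash
cat > q.py <<'E'
from h import *
import sys
A=[]
for i in range(int(sys.argv[1]) if len(sys.argv)>1 else 4):
    o=ctrl.get_obs(); A.append([o["ft_torque"][2],o["effort"][6]]); ctrl.camera("wrist")
A=np.array(A); y=o["tool_rot"][2]; t=3.125-y
if t<-.5: t+=2*np.pi
print("turn %.3f Mz %.3f sd %.3f e7 %s F %s pos %s rp %s j %s op %.3f t %.1f"%(t,A[:,0].mean(),A[:,0].std(),A[:,1].round(4),o["contact_force"].round(1),o["tool_pos"].round(4),o["tool_rot"][:2].round(3),o["joint_positions"].round(2),o["opening"],o["time"]))
E
python3 q.py 6
```

```text
turn 1.457 Mz 0.017 sd 0.028 e7 [ 1.0675 -0.106  -0.7719 -0.2805 -0.0845 -0.0263] F [-0.4 -1.2 -1.5] pos [ 0.6122 -0.0799  0.0736] rp [3.131 0.006] j [ 0.51  0.91 -0.74  1.74  0.83  0.82  1.04] op 0.285 t 13.7
```

Request:
send_rows(
  targets=[
    [15,0,0,0.2,0,0,0.1],
    [15,0,0,0.2,0,0,0.1],
    [15,0,0,0.2,0,0,0.1],
  ],
)

```text
time: 13.95
tool_pos: [0.6121, -0.0799, 0.0731]
tool_rot: [3.13, 0.001, 1.361]
contact_force: [-1.2, 0.1, -0.0]
opening: 0.288
```

```bash
python3 q.py 6
```

```text
turn 1.757 Mz 0.018 sd 0.025 e7 [ 1.0514 -0.1018 -0.7292 -0.2599 -0.0743 -0.0204] F [0.8 0.3 0.1] pos [ 0.6121 -0.0799  0.0731] rp [3.13e+00 1.00e-03] j [ 0.48  0.89 -0.67  1.74  0.76  0.78  0.79] op 0.286 t 14.2
```

Request:
send_rows(
  targets=[
    [15,0,0,0.2,0,0,0.1],
    [15,0,0,0.2,0,0,0.1],
    [15,0,0,0.2,0,0,0.1],
  ],
)

```text
time: 14.5
tool_pos: [0.6121, -0.0799, 0.0726]
tool_rot: [3.131, -0.004, 1.062]
contact_force: [-0.5, -0.0, 0.3]
opening: 0.286
```

```bash
python3 q.py 6
```

```text
turn 2.056 Mz 0.036 sd 0.021 e7 [ 1.0203 -0.101  -0.7078 -0.251  -0.0708 -0.0187] F [-1.4 -0.2 -0.6] pos [ 0.6121 -0.0799  0.0726] rp [ 3.131e+00 -3.000e-03] j [ 0.44  0.87 -0.59  1.74  0.69  0.74  0.55] op 0.282 t 14.8
```

Request:
send_rows(
  targets=[
    [15,0,0,0.2,0,0,0.1],
    [15,0,0,0.2,0,0,0.1],
  ],
)

```text
time: 14.97
tool_pos: [0.6121, -0.0799, 0.0723]
tool_rot: [3.133, -0.006, 0.866]
contact_force: [-1.3, 0.5, 0.6]
opening: 0.286
```

```bash
python3 q.py 6
```

```text
turn 2.253 Mz 0.027 sd 0.022 e7 [ 1.0198 -0.0879 -0.6663 -0.2366 -0.0669 -0.018 ] F [-0.5  0.2  1.7] pos [ 0.6121 -0.0799  0.0722] rp [ 3.132 -0.006] j [ 0.41  0.86 -0.55  1.74  0.65  0.71  0.39] op 0.283 t 15.2
```

Request:
send_rows(
  targets=[
    [15,0,0,0.2,0,0,0.1],
    [15,0,0,0.2,0,0,0.1],
    [15,0,0,0.2,0,0,0.1],
  ],
)

```text
time: 15.52
tool_pos: [0.6121, -0.0799, 0.072]
tool_rot: [3.136, -0.009, 0.567]
contact_force: [-1.3, -0.3, 1.4]
opening: 0.286
```

```bash
python3 q.py 6
```

```text
turn 2.552 Mz 0.081 sd 0.037 e7 [ 0.9099 -0.1379 -0.7117 -0.2759 -0.1043 -0.0549] F [-0.6  0.4  1.9] pos [ 0.612  -0.0799  0.0719] rp [ 3.136 -0.009] j [ 0.37  0.84 -0.47  1.74  0.57  0.68  0.16] op 0.288 t 15.8
```

Request:
send_rows(
  targets=[
    [15,0,0,0.2,0,0,0.1],
    [15,0,0,0.2,0,0,0.1],
  ],
)

```text
time: 15.98
tool_pos: [0.6121, -0.0799, 0.0719]
tool_rot: [3.139, -0.01, 0.371]
contact_force: [-1.2, -0.5, 3.5]
opening: 0.282
```

```bash
python3 q.py 6
```

```text
turn 2.748 Mz 0.125 sd 0.045 e7 [ 0.8509 -0.1723 -0.7109 -0.2998 -0.1386 -0.0924] F [-1.4 -0.5  3.5] pos [ 0.612  -0.0799  0.0718] rp [ 3.138 -0.01 ] j [ 0.34  0.83 -0.42  1.75  0.51  0.66  0.01] op 0.290 t 16.2
```

Resistance is clearly rising, with contact at about 2.38 rad and about 0.08–0.1 N m above drag now. A small final turn should reach the middle of the snug band.

Request:
send_rows(
  targets=[
    [15,0,0,0,0,0,0.1],
    [15,0,0,0,0,0,0.1],
  ],
)

```text
time: 16.45
tool_pos: [0.6121, -0.0799, 0.0718]
tool_rot: [-3.141, -0.011, 0.175]
contact_force: [-0.8, 0.2, 1.5]
opening: 0.289
```

```bash
python3 q.py 12
```

```text
turn 2.947 Mz 0.152 sd 0.042 e7 [ 0.7885 -0.2241 -0.7504 -0.3445 -0.1856 -0.1401 -0.1308 -0.1318 -0.135
 -0.1382 -0.1409 -0.143 ] F [-0.3 -1.2  2.1] pos [ 0.612  -0.0798  0.0718] rp [ 3.141 -0.011] j [ 0.31  0.83 -0.37  1.75  0.45  0.64 -0.14] op 0.285 t 17.0
```

Request:
send_rows(
  targets=[
    [15,0,0,0,0,0,0.08],
  ],
)

```text
time: 17.13
tool_pos: [0.612, -0.0799, 0.0717]
tool_rot: [-3.141, -0.011, 0.098]
contact_force: [-1.4, -0.4, 2.0]
opening: 0.284
```

```bash
python3 q.py 12
```

```text
turn 3.027 Mz 0.171 sd 0.030 e7 [ 1.0636 -0.0635 -0.6133 -0.3251 -0.2073 -0.1724 -0.1644 -0.1641 -0.1658
 -0.1676 -0.1691 -0.1704] F [-0.4  0.5  2.3] pos [ 0.612  -0.0798  0.0717] rp [-3.141 -0.011] j [ 0.3   0.82 -0.35  1.75  0.43  0.64 -0.2 ] op 0.287 t 17.7
```

Snug at about 0.14 N m above drag. Releasing and rising straight up.

Request:
send_rows(
  targets=[
    [60,0,0,0,0,0,0],
    [60,0,0,0,0,0,0],
    [60,0,0,0,0,0,0],
    [60,0,0,0,0,0,0],
    [60,0,0,-25,0,0,0],
    [60,0,0,-40,0,0,0],
    [60,0,0,-40,0,0,0],
    [60,0,0,-30,0,0,0],
    [60,0,0,0,0,0,0],
    [60,0,0,0,0,0,0],
  ],
)

```text
time: 18.57
tool_pos: [0.611, -0.0795, 0.2101]
tool_rot: [-3.138, -0.01, 0.097]
contact_force: [-0.5, 0.2, -0.2]
opening: 0.604
```

```bash
python3 st.py; python3 - <<'E'
from h import *
c=cam("side"); a=c["img"][190:275,235:350]
w=cam("wrist"); P=cloud(w)
hsv=cv2.cvtColor(w["img"],cv2.COLOR_RGB2HSV); d=np.hypot(P[...,0]-.6118,P[...,1]+.08)
k=P[(d<.009)&(P[...,2]>.06)]; print("knob top z",np.median(k[:,2]),len(k), "was .0800")
b=P[(hsv[...,1]>110)&(P[...,2]>.03)&(P[...,2]<.04)&(P[...,0]>.5)&(P[...,0]<.7)&(abs(P[...,1]+.078)<.05)]
f=(b[:,:2]-[.5976,-.0778])@np.array([[.985,-.171],[.171,.985]]).T*1000
f=f[abs(f[:,1])<13]
print("bar x range fix",np.percentile(f[:,0],[.5,99.5]),len(f))
cv2.imwrite("pics/m.png",cv2.resize(a,None,fx=6,fy=6,interpolation=2)[...,::-1])
E
```

```text
18.5667 [ 0.356  0.645 -0.441  1.655  0.327  0.905 -0.111] [ 0.611  -0.0795  0.2101] [-3.138 -0.01   0.097] F [-0.48  0.21 -0.18] M [ 0.045  0.017 -0.023] op 0.604
fix [13.5  0.6] front tip [16.5 -9.9] 0.1960536072284243
fixture x,y,z in tool axes: [[0.964, 0.266, 0.009], [0.266, -0.964, 0.006], [0.01, -0.003, -1.0]]
knob top z 0.07576172005729048 363 was .0800
bar x range fix [-54.72777604  53.78912438] 1941
```

View pics/m.png

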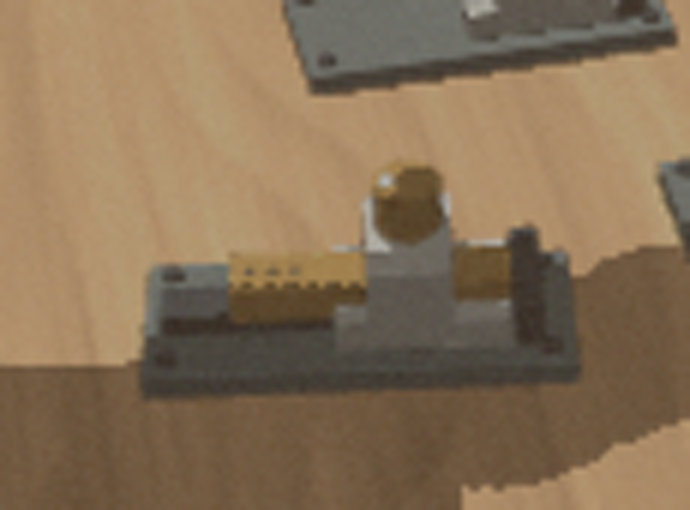

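The bar is against the stop. The white dot has gone round about half a turn, from the right at (425,167) to the left at (385,180), and the knob is lower.

```bash
python3 -c "
from bench import ctrl;print(ctrl.job_done(), ctrl.get_obs()['time'])"
```

```text
the job is handed in; nothing more can be done
the job is handed in; nothing more can be done
```

The bar is home against the end stop and clamped. I let go and handed the job in with the arm clear, at about 19 s on the robot's clock.

- **Pushing the bar:** My first push left the bar a few mm short, because the finger's shoulder rode up on the bar's top edge (forces stayed under about 10 N). I lifted, turned the gripper 90° and pushed with the flat sides of the fingers until the bar stopped dead at 11 N.
- **Tightening the screw:** I turned the thumbscrew clockwise 3.03 rad in one grip. It met the bar at about 2.4 rad, and I stopped about 0.14 N m above the drag (snug is 0.1, too much is 0.2). The wrist sensor and the last joint's torque agreed.
- **Last checks:** The bar measured x = -54.7 to +53.8 mm in the fixture, against -55 to +55 mm when home. The knob had dropped 4.2 mm by camera, against 4.8 mm expected from the turn, which is within the 2 mm calibration. The dot had gone round about half a turn, and no outside force was left on the tool.
- **Not checked:** I did not measure the pliers and screwdriver again at the end. No move went near them at bench height.

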